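# Press a bush home on the arbor press

### The job

On the small bench arbor press, press the thumb tail of the hold-up pawl down until the pawl flips clear of the ratchet wheel and stays there, with the lever still up; only then push the lever down to its stop, so that the ram presses the brass bush fully home into the plywood gear on the anvil. Work only by pressing and pushing with the fingertips, picking nothing up, and leave the pawl thrown clear, the lever down and hands off. Do not shift the gear on the anvil or disturb the other things on the table.

Things in the scene. Friction and masses are not known exactly. Their poses are not given: they have to be found in the camera images.
- press: Small grey cast-iron arbor press fixed on the table, foot 225 x 135 mm. Origin on the table straight below its shaft; x points to its back (ram, anvil and lever are on the -x side), y to the side with the ratchet wheel, pawl and lever, z up. Shaft along y, 215 mm up. Head: x -66 to +84, y -29 to +29, z 163 to 268 mm; the ram's top stands to 300 mm.
- pawl_pad (a point): Top centre of the flat ribbed thumb pad (28 x 28 mm) on the tail of the steel pawl, 281 mm above the table when engaged; press frame x +118, y +50 mm, behind the head. The pawl hooks over the wheel's top and turns on a pin at x +66, 259 mm up. Pressed straight down (3 to 4 N; 10 N if the lever leans on the pawl) the pad sinks about 22 mm in all and the hook lifts off.
- pawl (a joint): Angle of the pawl: 0 = hook in the teeth, 0.40 = thrown clear against its stop. An over-centre spring drives it to the nearer end: past 0.20 it flips to 0.40 by itself and stays there.
- lever_hub (a point): Centre of the lever's hub: on the shaft axis, in the plane in which the lever bar swings (press frame x 0, y +70 mm), 215 mm above the table.
- lever_bar (a point): Point on the centre line of the lever's round steel bar (14 mm diameter), 160 mm from the hub centre along the bar: a good place to push from above. The bar goes straight on to a black ball of 32 mm diameter.
- lever_ball (a point): Centre of the black ball (32 mm diameter) on the end of the lever, 210 mm from the hub centre.
- lever (a joint): Lever angle: 0 = fully up, bar rising 0.52 rad from hub to ball; grows as the ball end goes down; 1.0 = stop (bar 0.48 rad below level). Starts at 0 to 0.12; blocked at 0.16 while the pawl is in the teeth. Stays where left. Pushed straight down 150 mm out it takes about 5 N, from 0.5 on about 10 N as the bush goes in. The ram goes down 18 mm per rad.
- bush (a joint): How far the brass bush (12 mm diameter) has been pressed into the gear from its start, in m: 0 = standing 9 mm proud of the gear, 0.009 = flush. The ram meets it at lever angle 0.5 and brings it flush at the lever's stop. It is tight and stays where it is pressed.
- gear: Laser-cut plywood gear, 76 mm across, 12 mm thick, lying loose and centred on the round steel anvil under the ram (32 mm in front of the shaft, its underside 48 mm above the table). Origin at the centre of its underside. The bush stands in its middle.
- motor: Bystander: small yellow geared motor, 84 x 22 x 19 mm, lying on the table in front of the press under the lever. Origin at its underside.
- spare_gear: Bystander: spare plywood gear, 68 mm across, 9 mm thick, beside the press foot. Origin at its underside.
- screwdriver: Bystander: black-handled screwdriver, 190 mm long, on the table on the ratchet side of the press. Origin at its underside.
- battery_holder: Bystander: black two-cell battery holder, 66 x 34 x 16 mm. Origin at its underside.
- phone: Bystander: phone, 150 x 73 x 8 mm. Origin at its underside.
- bush_tray: Bystander: clear tray of spare bushes and pins, 110 x 80 x 22 mm. Origin at its underside.
- glue: Bystander: white glue bottle, 44 mm across, 120 mm tall. Origin at its underside.
- gearbox: Bystander: half-built plywood gearbox, 70 x 66 x 50 mm. Origin at its underside.
Not all that is in view belongs to the job. What is meant by the gear is not turquoise, and is the larger of those in its own colour.

How it is judged:
On the way, in this order (a step that is already met when the one before it is completed fails the run):
1. the pawl is thrown clear of the ratchet wheel while the lever is still up (value of joint pawl above 0.33 rad and value of joint lever below 0.25 rad), for 0.2 s.
2. the lever is down at its stop and the bush is pressed home (value of joint lever above 0.94 rad and value of joint bush above 0.008 m), for 0.2 s.
At the end, for the whole second after the job is handed in: The pawl rests thrown clear (angle over 0.33 of 0.40), the lever is down at its stop and at rest (over 0.92 of 1.0 rad, slower than 0.05 rad/s), the bush is pressed in at least 8 of its 9 mm, and the gear lies flat and still on the anvil within 8 mm of where it was (value of joint pawl above 0.33 rad and value of joint lever above 0.92 rad and value of joint bush above 0.008 m and distance of gear from where it was at the start of the episode below 0.008 m and angle between gear's own z axis and vertical below 0.05 rad and linear speed of gear below 0.02 m/s and velocity of joint lever between -0.05 and 0.05 rad/s); the robot touches nothing.
It fails at once if the lever is forced down with the pawl still in the teeth (value of joint lever above 0.25 rad and value of joint pawl below 0.12 rad).
It fails at once if the gear is shifted or lifted off its place on the anvil by more than 10 mm (distance of gear from where it was at the start of the episode above 0.01 m).
It fails at once if another thing on the table is moved or lifted by more than 20 mm (distance of any of motor, spare_gear, screwdriver, battery_holder, phone, bush_tray, glue, gearbox from where it was at the start of the episode above 0.02 m).
It also fails if it takes over 48 s, if anything falls off the work surface, if the arm or the gripper's body presses on something with over 40 N, if the wrist force passes 120 N, or if a joint passes its speed limit or range.

### The arm

A 6-joint arm with a two-finger parallel gripper is mounted at the origin on the work surface. World frame = base frame: x ahead of the robot, y to its left, z up, the work surface at z = 0. Lengths are in m, angles in rad, forces in N, time in s.
With the tool pointing down it reaches from about 0.325 to 0.775 m from the base axis. Payload 9.3 kg.
Tool frame: the origin (TCP) lies midway between the tips of the shut fingers; the grasp point (between the pads) lies 19 mm behind it; z points along the fingers, y is the line along which they close (so a half turn about z gives the same grasp; the last joint's range is limited). The gripper opens to 85 mm and grips with 20 to 120 N. Pads are 22 mm wide; open, the fingers measure 114 mm over their backs; the gripper's body (76 mm by 85 mm) begins 54 mm behind the grasp point. The pads swing forward as they close: fully open they stand 13 mm farther back than shut.
Start: joints at [1.152, 0.259, 0.021, 1.334, 0, 1.418], TCP at [0.144, 0.531, 0.231] pointing down, gripper open.
Joint ranges: [-3.04, 3.04], [-0.91, 1.82], [-1.04, 1.36], [-1.92, 1.95], [-1.52, 1.45], [-3.14, 3.14]. Speed limits (rad/s): [2.22, 2.22, 2.79, 3.14, 3.14, 3.14].

### API

Orientations are given as a rotation vector (axis times angle).
In Python, from bench import telemetry, imaging, job_done gives the robot as it stands.
- The arm moves only by the tool servo_tool, never from a script. Its arguments are lists of equal length, an entry for each row: "dp": the shift along the tool's x, y, z as a fraction of full scale, a list of three; "twist": the turn, a rotation vector about the tool's x, y, z as a fraction of full scale, a list of three. A call has 1 to 10 rows; each row shifts and turns the commanded pose from where the row before left it, along the tool's axes as they then stand; what a row does not reach is not made up. Full scale, the value 1, is 0.5 m for a shift and pi rad for a turn. A row lasts 1/12 s, in which the tool goes at most 41.7 mm and 7.16 degrees, less where a joint would pass 70% of its speed; a pose out of reach is approached as far as the arm can. A call with a number of a shift or a turn outside -1 to 1 is refused whole. A call with a gripper value outside its range is refused whole. "grip" is the closure, from -1 (fully open) to 1 (shut), set as the call begins (left out, the last holds). The fingers move at their own pace and stop on an object; "newtons" is the grip in N (left out, the last holds). Time passes only in rows, so rows that do not move let the fingers close. It gives the time, the measured TCP pose, the force, the opening and the grip force at its end, in the units of the state.
- telemetry.get_obs(): the state, without advancing time (a new reading comes with each control period).
- imaging.snapshot(name): name is "scene" or "side" or "wrist"; returns the picture (480x640x3 uint8, red, green, blue); there is no depth.
- imaging.camera_model(name): a dict with "K" (3x3 intrinsics, pixels), "rvec" (rotation vector, rad) and "tvec" (3), from world to camera coordinates, as OpenCV has them; the wrist camera has in their place "hand_eye" (4x4, takes a point from camera to tool coordinates, whose origin is the TCP and whose axes are the flange's). Camera axes: x right, y down, z forward; pixel columns grow to the right and rows downward; lengths in m; the calibration is good to about 2 mm. A picture is of the moment at which its call begins: read the wrist's pose just before it. camera_model takes no time and is no camera call.
- job_done(): hands the job in; it is judged then, once.
The state is a dict: "time": time; "joint_pos": joint angles; "qvel": joint speeds; "tau": joint torques, N m; "tcp_pos": TCP position; "orientation": TCP orientation; "force": force on the tool from outside, world axes, zero at the start; "torque": the same for the moment, N m; "grip_width": finger opening in m; "gripper_force": force on a finger pad.
Only numpy, scipy, OpenCV 4.12 (cv2) and the standard library are available. Lean on these libraries where they do the work, as an engineer would, in place of code of your own. Each camera call takes 0.05 s, during which the arm holds its last target. There are 200 camera calls.

## Working session

There is one attempt and no reset: what is moved stays moved. The work goes in short steps, Python scripts to look and compute and a tool call to move; the robot and the scene stay as the last step left them, time stands still between calls to the robot, and variables do not carry over. Pictures are saved under pics/ and viewed, at most 10 in all, crops included, and the job is handed in when it is done.

Besides the shell and the picture viewer there is one more tool, called after "Emit:" as name(argument=value, ...) on one line, values as JSON. servo_tool: Moves the arm, as the interface text tells. Shift numbers are shares of 0.5 m and turn numbers shares of pi rad, none past 1 either way. Its arguments: {"type":"object","properties":{"dp":{"type":"array"},"twist":{"type":"array"},"grip":{"type":"number"},"newtons":{"type":"number"}},"required":["dp","twist"]}

```bash
mkdir -p pics; python3 - <<'E'
from bench import telemetry, imaging
import cv2
print(telemetry.get_obs())
for n in ("scene","side"):
    cv2.imwrite(f"pics/{n}0.png",imaging.snapshot(n)[:,:,::-1]); print(imaging.camera_model(n))
print(imaging.camera_model("wrist"))
E
```

```text
{'time': 0.0, 'joint_pos': array([ 1.15241707e+00,  2.59207483e-01,  2.07394846e-02,  1.33368616e+00,
       -8.21438006e-06,  1.41820936e+00]), 'qvel': array([ 9.33571531e-06,  8.44023166e-04,  3.68470555e-05,  6.14325737e-04,
        6.36872377e-04, -1.24191388e-03]), 'tau': array([-2.70433178e-03, -5.55644453e+01,  3.44529533e+01,  1.38165205e-02,
       -3.12376178e-04,  3.39525263e-05]), 'tcp_pos': array([0.14435385, 0.53042408, 0.23064909]), 'orientation': array([-4.16227949e-01, -3.11351915e+00,  2.04994569e-03]), 'force': array([-0.42538327, -0.17418936,  0.72899212]), 'torque': array([-0.01836786,  0.01368744,  0.02961338]), 'gripper_force': 0.0, 'grip_width': 0.08534745519654156}
{'K': array([[518.8478808 ,   0.        , 318.97731037],
       [  0.        , 518.8478808 , 236.4867899 ],
       [  0.        ,   0.        ,   1.        ]]), 'rvec': array([ 1.82743402,  1.63329362, -0.72024741]), 'tvec': array([-0.07014927, -0.1939132 ,  1.60716178])}
{'K': array([[512.65177324,   0.        , 323.21979534],
       [  0.        , 512.65177324, 247.07222068],
       [  0.        ,   0.        ,   1.        ]]), 'rvec': array([ 2.02058753, -0.76951832,  0.4329861 ]), 'tvec': array([-0.36244319,  0.35933338,  1.20780159])}
{'K': array([[363.92227176,   0.        , 318.75748724],
       [  0.        , 363.92227176, 242.46564196],
       [  0.        ,   0.        ,   1.        ]]), 'hand_eye': array([[ 6.90265294e-05, -9.63060576e-01, -2.69284834e-01,
         6.81858785e-02],
       [ 9.99999451e-01,  3.48137264e-04, -9.88732928e-04,
         4.64146050e-04],
       [ 1.04595779e-03, -2.69284618e-01,  9.63060071e-01,
        -1.43098855e-01],
       [ 0.00000000e+00,  0.00000000e+00,  0.00000000e+00,
         1.00000000e+00]])}
```

View pics/scene0.png

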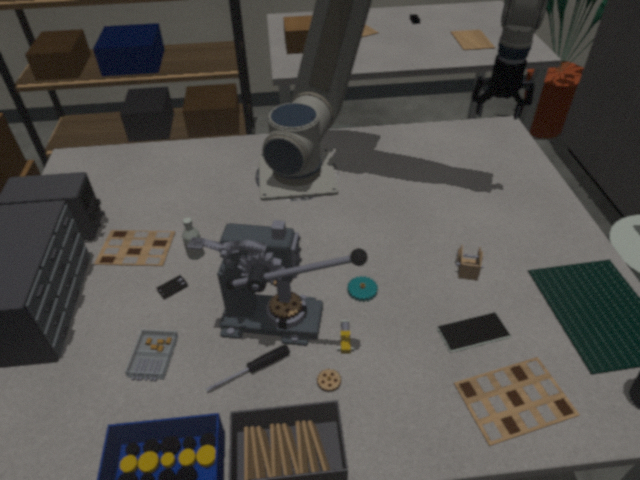

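View pics/side0.png

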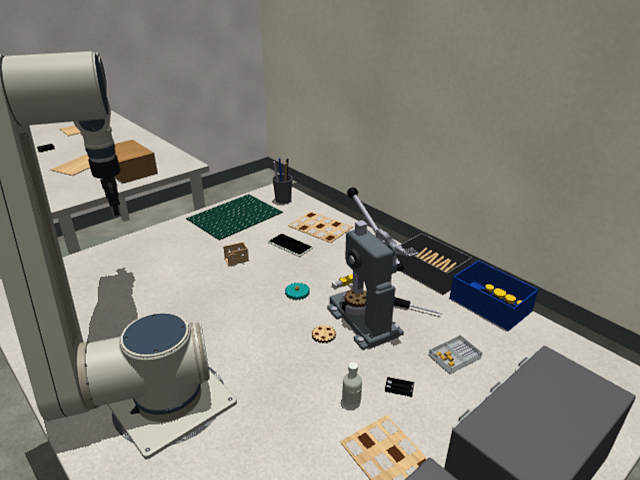

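The scene view has the press at about (265,290), its black ball at (358,257) and the plywood gear at (288,307). In the side view the ball is at (353,192) and the press at (365,290). I'll zoom in on both.

```bash
python3 - <<'E'
import cv2,numpy as np
a=cv2.imread("pics/scene0.png")[205:355,180:380]; b=cv2.imread("pics/side0.png")[180:355,310:440]
a=cv2.resize(a,None,fx=4,fy=4,interpolation=cv2.INTER_CUBIC); b=cv2.resize(b,None,fx=3.4,fy=3.4,interpolation=cv2.INTER_CUBIC)
cv2.imwrite("pics/a.png",cv2.convertScaleAbs(a,alpha=1.8)); cv2.imwrite("pics/b.png",b)
E
```

```text
(no output)
```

View pics/a.png

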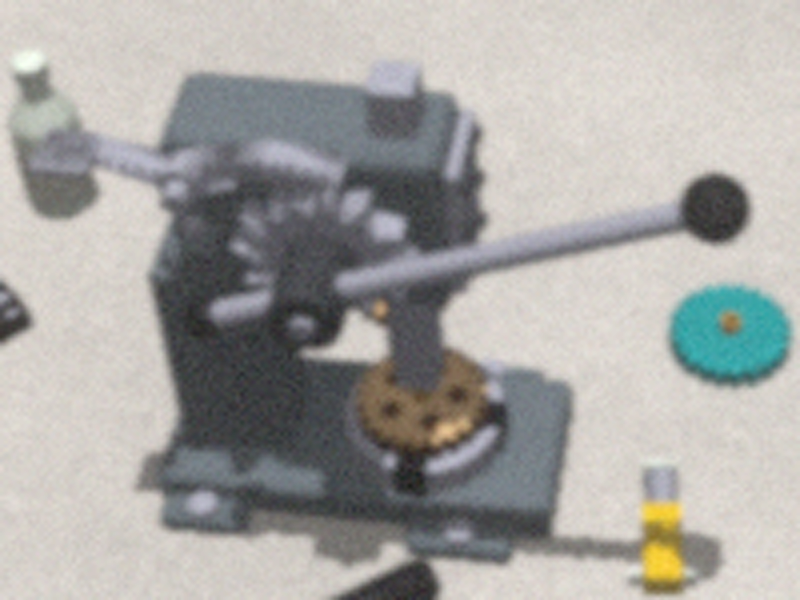

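View pics/b.png

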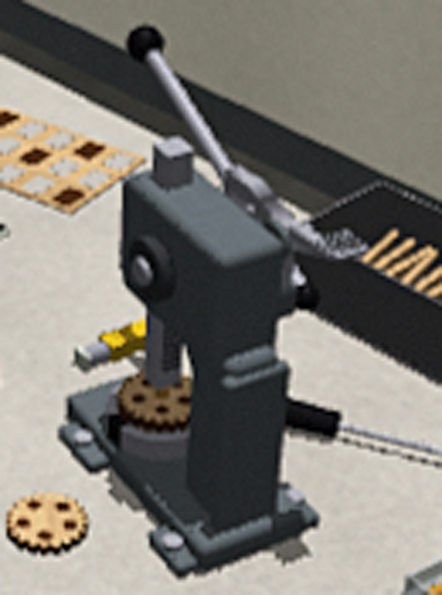

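Crop a shows the ball at a(716,207), the pad at a(60,150), the gear top at a(427,402) and the ram top at a(395,72). In crop b they are at (145,43), (342,243), (160,398) and (173,147). I'll triangulate these.

```bash
cat >h.py <<'E'
import cv2,numpy as np
from bench import telemetry,imaging
def PM(n):
    m=imaging.camera_model(n); return m["K"]@np.c_[cv2.Rodrigues(m["rvec"])[0],m["tvec"]]
def tri(p,q):
    X=cv2.triangulatePoints(PM("scene"),PM("side"),np.array(p,float).reshape(2,1),np.array(q,float).reshape(2,1))[:,0]
    return X[:3]/X[3]
E
python3 - <<'E'
from h import *
A={"ball":((716,207),(145,43)),"pad":((60,150),(342,243)),"gear":((427,402),(160,398)),"ram":((395,72),(173,147))}
W={}
for k,(a,b) in A.items():
    p=np.array(a)/4+[180,205]; q=np.array(b)/3.4+[310,180]
    W[k]=tri(p,q)
    r=cv2.projectPoints(W[k].reshape(1,3),*[imaging.camera_model("side")[s] for s in("rvec","tvec","K")],None)[0].ravel()-q
    print(k,W[k].round(4),r.round(1))
bz=W["ball"][2]; th=.52-np.arcsin((bz-.215)/.21); print("lever",th)
L={"ball":(-.21*np.cos(.52-th),.07),"pad":(.118,.05),"gear":(-.032,0),"ram":(-.032,0)}
ks=list(A); w=np.array([complex(*W[k][:2]) for k in ks]); l=np.array([complex(*L[k]) for k in ks])
yaw=np.angle(np.sum((w-w.mean())*np.conj(l-l.mean()))); t=w.mean()-np.exp(1j*yaw)*l.mean()
print("yaw",yaw,"t",t,"res",np.round(w-t-np.exp(1j*yaw)*l,4))
for k in ks: print(k, np.round(t+np.exp(1j*yaw)*L[k][0]+np.exp(1j*yaw)*1j*L[k][1],4))
E
```

```text
ball [0.6653 0.076  0.2982] [-0.3 -0.2]
pad [ 0.5709 -0.2223  0.2792] [0.2 0.1]
gear [ 0.5603 -0.0609  0.053 ] [-0.2 -0.1]
ram [ 0.5569 -0.0628  0.297 ] [-0.6 -0.4]
lever 0.11272407953470648
yaw -1.8155820294213296 t (0.5508390124327959-0.09392858426351194j) res [-0.0002-0.0002j  0.0001-0.0018j  0.0017+0.0019j -0.0017+0.j    ]
ball (0.6655+0.0762j)
pad (0.5708-0.2205j)
gear (0.5586-0.0629j)
ram (0.5586-0.0629j)
```

Everything fits within 2 mm: the pad is at (0.571,-0.221,0.280), the lever is at about 0.11, and tool y already lies along the bar. Next I'll shut the fingers, rise and cross over.

Emit:
servo_tool(dp=[[0,0,-0.08],[0,0,-0.08],[0,0,-0.08],[-0.05,-0.05,0],[-0.05,-0.05,0],[-0.05,-0.05,0],[-0.05,-0.05,0],[-0.05,-0.05,0],[-0.05,-0.05,0],[-0.05,-0.05,0]], twist=[[0,0,0],[0,0,0],[0,0,0],[0,0,0],[0,0,0],[0,0,0],[0,0,0],[0,0,0],[0,0,0],[0,0,0]], grip=1)

```text
time: 0.93
tcp_pos: [0.2676, 0.3143, 0.3511]
orientation: [-0.416, -3.114, 0.0]
force: [0.9, -0.4, 0.2]
grip_width: -0.0
gripper_force: 0.0
```

Emit:
servo_tool(dp=[[-0.05,-0.05,0],[-0.05,-0.05,0],[-0.05,-0.05,0],[-0.05,-0.05,0],[-0.05,-0.05,0],[-0.05,-0.05,0],[-0.05,-0.05,0],[-0.05,-0.05,0],[-0.05,-0.05,0],[-0.05,-0.05,0]], twist=[[0,0,0],[0,0,0],[0,0,0],[0,0,0],[0,0,0],[0,0,0],[0,0,0],[0,0,0],[0,0,0],[0,0,0]])

```text
time: 1.77
tcp_pos: [0.4433, 0.0072, 0.3512]
orientation: [-0.417, -3.114, -0.0]
force: [1.1, 0.9, -0.8]
grip_width: 0.0005
gripper_force: 0.0
```

Emit:
servo_tool(dp=[[-0.046,-0.046,0],[-0.046,-0.046,0],[-0.046,-0.046,0],[-0.046,-0.046,0],[-0.046,-0.046,0],[-0.046,-0.046,0],[-0.03,-0.03,0],[0,0,0],[0,0,0]], twist=[[0,0,0],[0,0,0],[0,0,0],[0,0,0],[0,0,0],[0,0,0],[0,0,0],[0,0,0],[0,0,0]])

```text
time: 2.52
tcp_pos: [0.5505, -0.1797, 0.35]
orientation: [-0.418, -3.111, -0.001]
force: [-0.6, 0.0, -0.6]
grip_width: -0.0001
gripper_force: 0.0
```

```bash
cat >>h.py <<'E'
def todp(target):
    o=telemetry.get_obs(); R=cv2.Rodrigues(o["orientation"])[0]
    return (R.T@(np.array(target)-o["tcp_pos"])/.5).round(3)
E
python3 - <<'E'
from h import *
o=telemetry.get_obs()
print(o["tcp_pos"],todp((.571,-.2215,.290)))
im=imaging.snapshot("wrist")[:,:,::-1].copy()
R=cv2.Rodrigues(o["orientation"])[0]; m=imaging.camera_model("wrist"); he=m["hand_eye"]
p=he[:3,:3].T@(R.T@(np.array([.571,-.2215,.281])-o["tcp_pos"])-he[:3,3]); u=m["K"]@p; print(u/u[2])
cv2.imwrite("pics/w.png",im)
E
```

```text
[ 0.55051363 -0.17973078  0.34998724] [-0.062 -0.07   0.12 ]
[263.33904055 302.95454778   1.        ]
```

View pics/w.png

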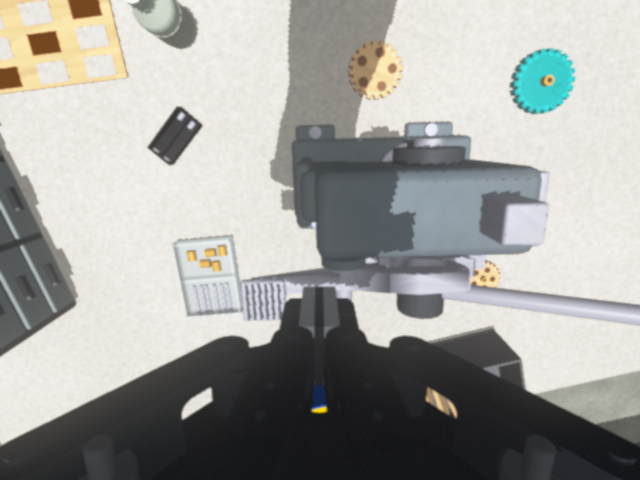

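The wrist view has the ribbed pad at (264,300), where the prediction puts it at (263,303). So the estimate holds. I'll move over the pad and press.

Emit:
servo_tool(dp=[[-0.031,-0.035,0],[-0.031,-0.035,0],[0,0,0.04],[0,0,0.04],[0,0,0.04],[0,0,0],[0,0,0]], twist=[[0,0,0],[0,0,0],[0,0,0],[0,0,0],[0,0,0],[0,0,0],[0,0,0]])

```text
time: 3.15
tcp_pos: [0.5704, -0.2195, 0.2916]
orientation: [-0.415, -3.113, -0.001]
force: [-0.9, -0.2, 1.0]
grip_width: -0.0003
gripper_force: 0.0
```

Emit:
servo_tool(dp=[[0,0,0.01],[0,0,0.01],[0,0,0.01],[0,0,0.01],[0,0,0.01],[0,0,0],[0,0,0],[0,0,0]], twist=[[0,0,0],[0,0,0],[0,0,0],[0,0,0],[0,0,0],[0,0,0],[0,0,0],[0,0,0]])

```text
time: 3.82
tcp_pos: [0.5711, -0.2206, 0.2664]
orientation: [0.416, 3.114, 0.001]
force: [0.3, 0.5, -1.0]
grip_width: 0.0001
gripper_force: 0.0
```

Emit:
servo_tool(dp=[[0,0,0.005],[0,0,0.005],[0,0,0.005],[0,0,0]], twist=[[0,0,0],[0,0,0],[0,0,0],[0,0,0]])

```text
time: 4.15
tcp_pos: [0.5716, -0.2206, 0.2631]
orientation: [0.415, 3.108, -0.003]
force: [-5.3, 2.7, 24.8]
grip_width: -0.0003
gripper_force: 11.4
```

```bash
python3 - <<'E'
from h import *
a=imaging.snapshot("scene")[205:355,180:380,::-1]; b=imaging.snapshot("side")[180:355,310:440,::-1]
a=cv2.convertScaleAbs(cv2.resize(a,None,fx=2.2,fy=2.2,interpolation=cv2.INTER_CUBIC),alpha=1.8); b=cv2.resize(b,(323,435),interpolation=cv2.INTER_CUBIC)
o=np.zeros((435,440+323,3),np.uint8); o[:330,:440]=a; o[:,440:]=b
cv2.imwrite("pics/c.png",o)
E
```

```text
(no output)
```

View pics/c.png

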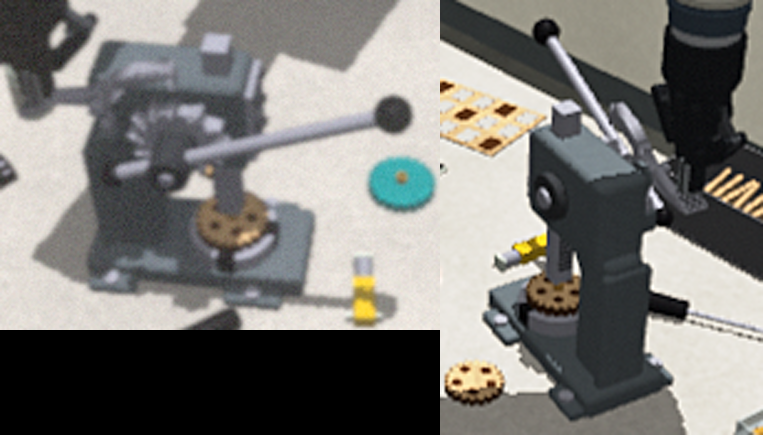

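The picture shows the hook raised off the wheel, the pad down and the lever still up. The pad met its stop at z 0.263. Now I'll lift off and work out the lever move.

Emit:
servo_tool(dp=[[0,0,-0.05],[0,0,-0.08],[0,0,-0.08],[0,0,0],[0,0,0]], twist=[[0,0,0],[0,0,0],[0,0,0],[0,0,0],[0,0,0]])

```text
time: 4.67
tcp_pos: [0.5718, -0.221, 0.3661]
orientation: [0.415, 3.109, -0.003]
force: [0.5, -0.4, -0.7]
grip_width: -0.0002
gripper_force: 0.0
```

```bash
python3 - <<'E'
from h import *
y=-1.8156; t=np.array([.5508,-.0939]); x=np.array([np.cos(y),np.sin(y)]); n=np.array([-x[1],x[0]])
p=t-.142*x+.07*n; print(p,todp((*p,.36)),telemetry.get_obs()["tcp_pos"])
a=imaging.snapshot("scene")[205:355,180:380,::-1]
cv2.imwrite("pics/d.png",cv2.convertScaleAbs(cv2.resize(a,None,fx=3,fy=3,interpolation=cv2.INTER_CUBIC),alpha=1.8))
E
```

```text
[0.6531289  0.02690065] [-0.027  0.521  0.012] [ 0.57179071 -0.22098189  0.36612681]
```

View pics/d.png

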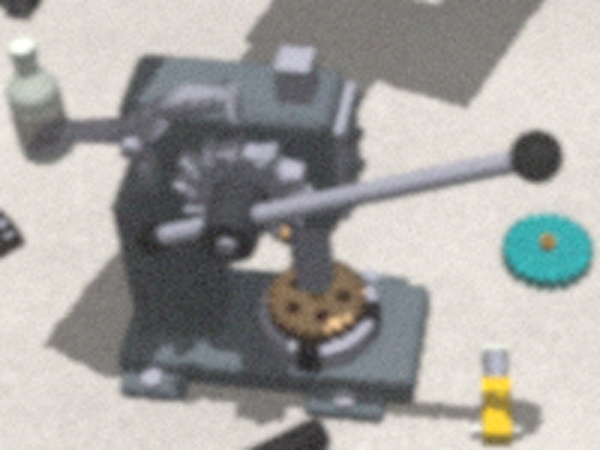

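The pawl stays clear with the hand off: the tail is lowered and the hook is above the wheel at about (200,95). The lever is still up. I'll move over the bar.

Emit:
servo_tool(dp=[[-0.004,0.065,0],[-0.004,0.065,0],[-0.004,0.065,0],[-0.004,0.065,0],[-0.004,0.065,0],[-0.004,0.065,0],[-0.003,0.065,0],[0,0.065,0],[0,0,0],[0,0,0]], twist=[[0,0,0],[0,0,0],[0,0,0],[0,0,0],[0,0,0],[0,0,0],[0,0,0],[0,0,0],[0,0,0],[0,0,0]])

```text
time: 5.55
tcp_pos: [0.6524, 0.0284, 0.3615]
orientation: [-0.411, -3.111, 0.0]
force: [-0.6, -0.4, -0.6]
grip_width: 0.0001
gripper_force: 0.0
```

Emit:
servo_tool(dp=[[0,0,0.04],[0,0,0.04],[0,0,0.03],[0,0,0.02],[0,0,0.02],[0,0,0.02],[0,0,0.02],[0,0,0]], twist=[[0,0,0],[0,0,0],[0,0,0],[0,0,0],[0,0,0],[0,0,0],[0,0,0],[0,0,0]])

```text
time: 6.22
tcp_pos: [0.6514, 0.0255, 0.2664]
orientation: [-0.418, -3.11, 0.0]
force: [0.7, -0.9, -0.5]
grip_width: -0.0003
gripper_force: 0.0
```

```bash
python3 - <<'E'
from h import *
a=imaging.snapshot("scene")[205:355,200:400,::-1]; b=imaging.snapshot("side")[150:325,310:440,::-1]
a=cv2.convertScaleAbs(cv2.resize(a,None,fx=2.2,fy=2.2,interpolation=cv2.INTER_CUBIC),alpha=1.8); b=cv2.resize(b,(323,435),interpolation=cv2.INTER_CUBIC)
o=np.zeros((435,440+323,3),np.uint8); o[:330,:440]=a; o[:,440:]=b
cv2.imwrite("pics/e.png",o)
E
```

```text
(no output)
```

View pics/e.png

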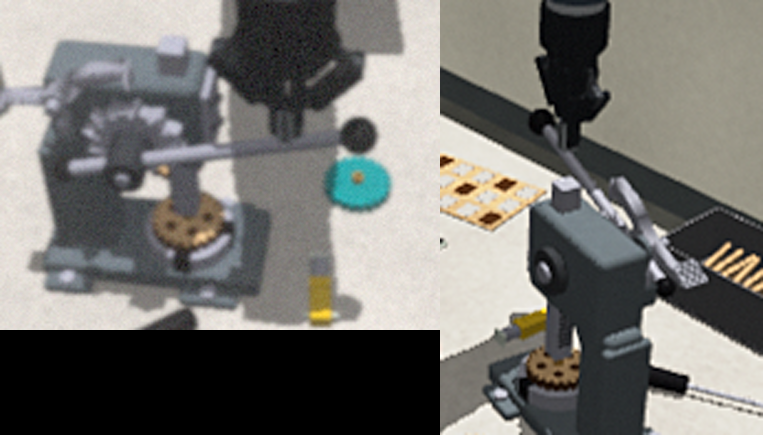

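The tip sits on the bar at about (287,138), and the ball has dropped to (358,134), so the lever is moving. I'll keep pushing.

Emit:
servo_tool(dp=[[0,0,0.02],[0,0,0.02],[0,0,0.02],[0,0,0.02],[0,0,0.02],[0,0,0.02],[0,0,0.02],[0,0,0.02],[0,0,0.02],[0,0,0.02]], twist=[[0,0,0],[0,0,0],[0,0,0],[0,0,0],[0,0,0],[0,0,0],[0,0,0],[0,0,0],[0,0,0],[0,0,0]])

```text
time: 7.15
tcp_pos: [0.6527, 0.0259, 0.169]
orientation: [0.417, 3.112, -0.002]
force: [0.6, -0.2, 11.5]
grip_width: -0.0002
gripper_force: 5.0
```

Emit:
servo_tool(dp=[[0,0,0.01],[0,0,0.008],[0,0,0.006],[0,0,0],[0,0,0]], twist=[[0,0,0],[0,0,0],[0,0,0],[0,0,0],[0,0,0]])

```text
time: 7.57
tcp_pos: [0.6524, 0.026, 0.1566]
orientation: [0.417, 3.113, -0.001]
force: [0.0, -0.9, 6.4]
grip_width: -0.0003
gripper_force: 2.4
```

Emit:
servo_tool(dp=[[0,0,0.006],[0,0,0.006],[0,0,0.004],[0,0,0],[0,0,0],[0,0,0]], twist=[[0,0,0],[0,0,0],[0,0,0],[0,0,0],[0,0,0],[0,0,0]])

```text
time: 8.07
tcp_pos: [0.6529, 0.026, 0.1505]
orientation: [0.416, 3.111, -0.001]
force: [-2.3, -0.7, 16.3]
grip_width: 0.0001
gripper_force: 7.4
```

Emit:
servo_tool(dp=[[0,0,0.004],[0,0,0.003],[0,0,0],[0,0,0],[0,0,0]], twist=[[0,0,0],[0,0,0],[0,0,0],[0,0,0],[0,0,0]])

```text
time: 8.48
tcp_pos: [0.6531, 0.0258, 0.1498]
orientation: [0.416, 3.107, -0.002]
force: [-8.5, -0.5, 35.5]
grip_width: 0.0003
gripper_force: 14.9
```

The lever is hard on its stop: z stays at 0.150 while the force rises to 35 N. I'll lift off and check.

Emit:
servo_tool(dp=[[0,0,-0.03],[0,0,-0.08],[0,0,-0.08],[0,0,-0.08],[0,0,-0.08],[0,0,-0.08],[0,0,0],[0,0,0]], twist=[[0,0,0],[0,0,0],[0,0,0],[0,0,0],[0,0,0],[0,0,0],[0,0,0],[0,0,0]])

```text
time: 9.15
tcp_pos: [0.6531, 0.0262, 0.3618]
orientation: [0.416, 3.11, -0.0]
force: [0.1, -0.5, -1.6]
grip_width: -0.0001
gripper_force: 0.0
```

```bash
python3 - <<'E'
from h import *
a=imaging.snapshot("scene")[205:355,180:380,::-1]; b=imaging.snapshot("side")[180:355,310:440,::-1]
a=cv2.convertScaleAbs(cv2.resize(a,None,fx=2.2,fy=2.2,interpolation=cv2.INTER_CUBIC),alpha=1.8); b=cv2.resize(b,(323,435),interpolation=cv2.INTER_CUBIC)
o=np.zeros((435,440+323,3),np.uint8); o[:330,:440]=a; o[:,440:]=b
cv2.imwrite("pics/f.png",o)
y=-1.8156; t=np.array([.5508,-.0939]); x=np.array([np.cos(y),np.sin(y)]); n=np.array([-x[1],x[0]])
for th in (.9,.95,1.):
    X=np.r_[t-.21*np.cos(th-.52)*x+.07*n,.215-.21*np.sin(th-.52)]
    p=PM("scene")@np.r_[X,1]; print(th,(p[:2]/p[2]-[180,205])*2.2)
E
```

```text
0.9 [389.12282708 239.07445977]
0.95 [384.23799402 245.21002082]
1.0 [378.90877043 251.06306771]
```

View pics/f.png

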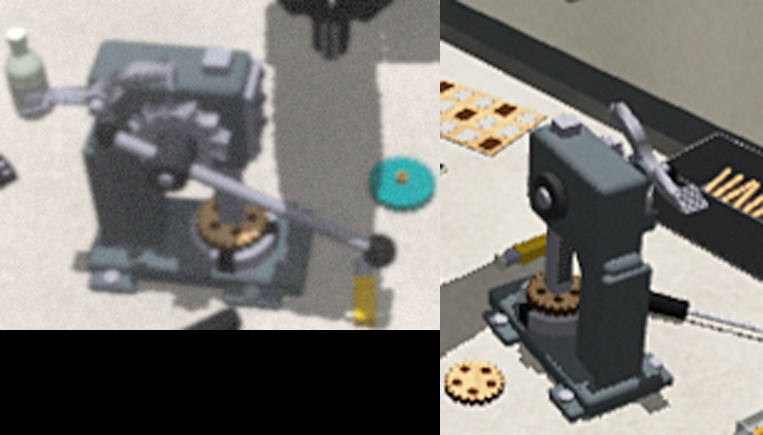

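The ball is at (379,250), which matches lever angle 1.0. The pawl is still clear, the gear hasn't moved, and the hand is off. Handing in.

```bash
python3 -c "
from bench import job_done; print(job_done())"
```

```text
the job is handed in; nothing more can be done
None
```

I've handed the job in: the pawl is thrown clear, the lever is down at its stop with the ram run all the way down on the bush, and the gear looks unmoved with hands off (hand-in returned no verdict).

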